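Pin the model carrier in its fork

ROBOT

A 7-joint arm with a two-finger parallel gripper is mounted at the origin on the work surface. World frame = base frame: x ahead of the robot, y to its left, z up, the work surface at z = 0. Lengths are in m, angles in degrees, forces in N, time in s.
With the tool pointing down it reaches from about 0.425 to 0.875 m from the base axis. Payload 9.9 kg.
Tool frame: the origin (TCP) lies on the centre line of the jaws, within the pads' length; the fingertips stand 17 mm ahead of it and the grasp point (between the pads) lies 2 mm behind it; z points along the fingers, y is the line along which they close (so a half turn about z gives the same grasp; the last joint's range is limited). The gripper opens to 85 mm and grips with 20 to 120 N. Pads are 22 mm wide; open, the fingers measure 114 mm over their backs; the gripper's body (76 mm by 85 mm) begins 54 mm behind the grasp point. The pads swing forward as they close: fully open they stand 13 mm farther back than shut.
Start: joints at [66.99, 32.985, 1.427, 82.34, -0.859, 64.687, -3.237], TCP at [0.211, -0.641, 0.248] pointing down, gripper open.
Joint ranges: [-157.87, 157.87], [-19.46, 123.44], [-87.15, 90], [11.01, 140.99], [-62.26, 242.26], [9.8, 113.94], [-161.44, 161.44]. Speed limits (degrees/s): [127.2, 127.2, 172.46, 172.46, 180, 180, 180].

INTERFACE

Orientations are given as [roll, pitch, yaw] about the fixed x, y, z axes, in that order (R = Rz(yaw) Ry(pitch) Rx(roll)).
In Python, from rig import ctrl gives the robot as it stands. Calls block until the motion is done:
- ctrl.move_to(position, orientation): joint-space move of the TCP to a pose.
- ctrl.move_straight(position, attitude=None, rate=0.15, stop_force=None): straight line of the TCP; attitude=None keeps the orientation; rate is the mean speed in m/s. With stop_force (N) it stops when the force on the tool has changed by that much, and returns True; else False.
- ctrl.goto_joints(angles): joint-space move.
- ctrl.gripper_to(opening, force=None): finger opening in m; force is the grip in N (None keeps the last); returns when the fingers have stopped.
- ctrl.pause(seconds).
- ctrl.solve_ik(position, orientation): joint angles nearest the present ones, or None.
- ctrl.observe(): the state.
- ctrl.capture(name): name is "scene" or "side" or "wrist"; returns the picture (420x560x3 uint8, red, green, blue); there is no depth.
- ctrl.camera_info(name): a dict with "fx", "fy", "cx", "cy" (pixels), "world_from_camera" (4x4, takes a point from camera to world coordinates). Camera axes: x right, y up, looking along -z (the intrinsics and any distortion apply to the point x, -y, -z); pixel columns grow to the right and rows downward; lengths in m; the calibration is good to about 2 mm. A picture is of the moment at which its call begins: read the wrist's pose just before it. camera_info takes no time and is no camera call; for the wrist camera it gives the pose at the moment of the call.
A pose or a line that the arm cannot do raises ctrl.Unreachable and nothing moves.
- ctrl.finish_job(): hands the job in; it is judged then, once.
The state is a dict: "time": time; "joint_positions": joint angles; "qvel": joint speeds; "effort": joint torques, N m; "position": TCP position; "ee_rot": TCP orientation; "ft_force": force on the tool from outside, world axes, zero at the start; "moment": the same for the moment, N m; "gripper_width": finger opening in m; "grasp_force": force on a finger pad.
Only numpy, scipy, OpenCV 4.12 (cv2) and the standard library are available. Lean on these libraries where they do the work, as an engineer would, in place of code of your own. Each camera call takes 0.05 s, during which the arm holds its last target. There are 200 camera calls.

TASK

In the dental plaster workshop, lock the carrier that holds the yellow dental model into its fork. Take the ball-lock pin with the red buttons from the wooden rack by squeezing its two buttons in, slide it down through the aligned holes of that fork (not of the empty one) until its collar sits on the fork, and let go so that the buttons spring out and the balls lock. Leave the plain blue-knobbed pin standing in the rack.

Things in the scene. Friction and masses are not known exactly. Their poses are not given: they have to be found in the camera images.
- lockpin: Ball-lock pin, 0.2 kg, upright, free in a slot of a wooden rack 66 mm high. Origin: centre of the underside of its steel collar (44 mm across, 6 thick), which rests on the rack; z up along the pin. Above: black handle, 55 mm high, a red button on its +y and its -y side (26 mm wide, 10-46 mm above origin). Below: shank 16 mm across, 60 long, nose tapering to 6 mm over the last 7.
- lockpin_button (a joint): Travel of the red buttons, which move together: 0 out (46 mm over both faces), 0.006 m fully in (34 mm). Grip them along the pin's y, 28 mm above its origin; springs give 7 N a side, so 25 N or more holds them in. Two brass balls on the shank's y sides, 45 mm below the origin, stick out to 28 mm across with buttons out (too wide for the fork's hole) and are flush with buttons in.
- fork_seat (a point): Centre of the hole's mouth in the top face, 70 mm above the table, of the fixed fork (steel plates, green cheeks) that holds the yellow model's carrier; pin origin is here when home. z up, x towards the model (65 to 135 mm off, 92 mm high). Straight hole, 22 mm across, 34 deep, 26 free below; any pin yaw. A like fork without carrier is not to be used.
- plain_pin: Plain pin with a round blue knob (34 mm across, top 48 mm above origin), no buttons, upright in the rack's other slot, 84 mm from the ball-lock pin along that pin's x. Origin: centre of the underside of its collar. Stays where it is.
Mind the look-alikes: they are no part of the job. What is shaped like the lockpin but turquoise is not meant.

How it is judged (in metres and radians):
On the way, in this order (a step that is already met when the one before it is completed fails the run):
1. the ball-lock pin is lifted clear of the rack with its buttons squeezed in (value of joint lockpin_button above 0.004 m and height (world z) of lockpin above 0.12 m), for 0.1 s.
2. the pin is down through the holes of the carrier's fork, its buttons still squeezed in (value of joint lockpin_button above 0.003 m and z of lockpin in the frame of fork_seat below 0.01 m and horizontal distance between lockpin and fork_seat below 0.01 m and angle between the z axis of lockpin and the z axis of fork_seat, either way round below 0.18 rad), for 0.1 s.
At the end, for the whole second after the job is handed in: The ball-lock pin stands at rest in the fork with the carrier, within 10 mm of the hole's axis and 10 degrees of upright, its collar down on the fork (within 5 mm), its buttons sprung out (pressed less than 1.5 mm); the plain pin is still in the rack (moved less than 25 mm) (horizontal distance between lockpin and fork_seat below 0.01 m and z of lockpin in the frame of fork_seat between -0.005 and 0.005 m and angle between the z axis of lockpin and the z axis of fork_seat, either way round below 0.18 rad and value of joint lockpin_button below 0.0015 m and linear speed of lockpin below 0.02 m/s and distance of plain_pin from where it was at the start of the episode below 0.025 m); the robot touches nothing.
It fails at once if the plain pin is moved more than 25 mm (distance of plain_pin from where it was at the start of the episode above 0.025 m).
It also fails if it takes over 43 s, if anything falls off the work surface, if the arm or the gripper's body presses on something with over 40 N, if the wrist force passes 120 N, or if a joint passes its speed limit or range.

## Working session

There is one attempt and no reset: what is moved stays moved. The work goes in short steps, each a Python script; the robot and the scene stay as the last script left them, time stands still between calls to the robot, and variables do not carry over. Pictures are saved under pics/ and viewed, at most 10 in all, crops included, and the job is handed in when it is done.

```bash
mkdir -p pics; ls
python3 - <<'E'
from rig import ctrl
import cv2,numpy as np
for n in("scene","side"):
    im=ctrl.capture(n); cv2.imwrite(f"pics/{n}0.png",im[...,::-1])
    c=ctrl.camera_info(n); print({k:(np.round(v,3).tolist()) if not isinstance(v,str) else v for k,v in c.items()})
o=ctrl.observe();print(o["time"],o["ee_rot"],o["position"])
E
```

```text
pics
{'fx': 382.672, 'fy': 382.672, 'cx': 279.851, 'cy': 204.739, 'world_from_camera': [[-0.534, -0.7, 0.474, 0.941], [0.845, -0.446, 0.294, 0.244], [0.006, 0.557, 0.83, 0.769], [0.0, 0.0, 0.0, 1.0]]}
{'fx': 483.431, 'fy': 483.431, 'cx': 286.623, 'cy': 216.108, 'world_from_camera': [[0.927, 0.237, -0.291, 0.317], [-0.375, 0.622, -0.687, -0.535], [0.018, 0.746, 0.666, 0.625], [0.0, 0.0, 0.0, 1.0]]}
0.1 [-1.79911194e+02  4.72868849e-03  1.82095105e+01] [ 0.21079993 -0.64082305  0.24751005]
```

View pics/scene0.png

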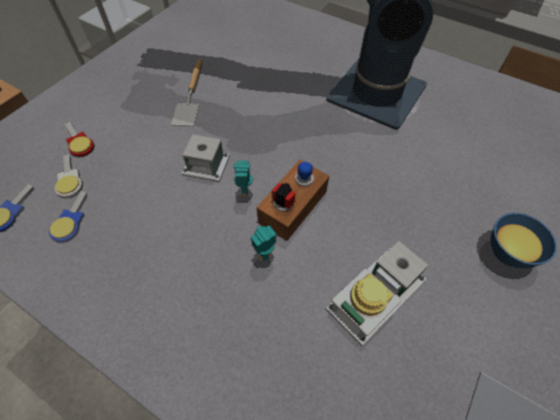

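View pics/side0.png

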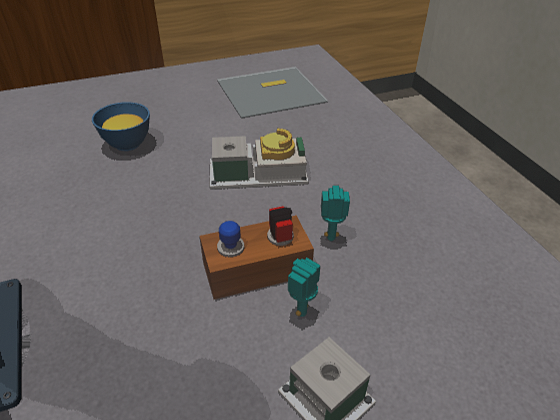

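The scene view shows the rack with the red-buttoned pin at about (284,194) and the blue knob at (305,171). The carrier fork's hole is at (403,263), and two turquoise decoys stand at (243,175) and (264,243). In the side view the same things are at (281,225), (230,235), hole (229,147), and decoys (335,205) and (303,285).

```bash
cat > h.py <<'E'
from rig import ctrl
import cv2,numpy as np
def ray(info,u,v):
    T=np.array(info["world_from_camera"]); d=T[:3,:3]@[(u-info["cx"])/info["fx"],-(v-info["cy"])/info["fy"],-1]
    return T[:3,3],d/np.linalg.norm(d)
def onz(info,u,v,z):
    o,d=ray(info,u,v); return o+d*(z-o[2])/d[2]
def tri(rays):
    A=sum(np.eye(3)-np.outer(d,d) for o,d in rays); b=sum((np.eye(3)-np.outer(d,d))@o for o,d in rays)
    p=np.linalg.solve(A,b); return p,[np.linalg.norm((np.eye(3)-np.outer(d,d))@(p-o))*1e3 for o,d in rays]
def blobs(im,lo,hi,amin=30):
    h=cv2.cvtColor(im,cv2.COLOR_RGB2HSV); m=cv2.inRange(h,np.array(lo),np.array(hi))
    n,_,s,c=cv2.connectedComponentsWithStats(m)
    return [(c[i].round(1).tolist(),s[i].tolist()) for i in range(1,n) if s[i,4]>=amin]
E
python3 - <<'E'
from h import *
for n in("scene","side"):
    im=cv2.imread(f"pics/{n}0.png")[...,::-1].copy()
    for nm,lo,hi in(("red",(0,180,60),(5,255,255)),("blue",(110,150,50),(125,255,255)),("turq",(80,120,50),(95,255,255))): print(n,nm,blobs(im,lo,hi))
S,D=ctrl.camera_info("scene"),ctrl.camera_info("side")
np.set_printoptions(precision=4,suppress=True)
for nm,a,b,z in(("lock",(284,194),(281,225),.1),("blue",(305,171),(230,235),.095),("hole",(403,263),(229,147),.07),("t1",(243,177),(303,280),.05),("t2",(264,240),(335,203),.05)):
    print(nm,*tri([ray(S,*a),ray(D,*b)]),onz(S,*a,z)[:2],onz(D,*b,z)[:2])
E
```

```text
scene red [([83.9, 150.6], [71, 141, 22, 15, 68]), ([289.5, 195.8], [285, 191, 10, 11, 72])]
scene blue [([304.8, 169.7], [299, 162, 13, 17, 163]), ([72.6, 215.6], [62, 211, 20, 16, 101]), ([5.3, 225.3], [0, 218, 13, 13, 47])]
scene turq [([242.1, 173.2], [234, 161, 18, 32, 320]), ([262.9, 235.1], [252, 226, 24, 21, 330]), ([266.7, 250.4], [259, 244, 15, 12, 73])]
side red [([283.6, 223.1], [276, 219, 17, 9, 87])]
side blue [([228.9, 228.4], [219, 221, 21, 15, 240])]
side turq [([334.9, 204.3], [322, 186, 28, 38, 782]), ([332.3, 232.4], [328, 225, 9, 15, 56]), ([301.7, 277.9], [288, 258, 32, 45, 829])]
lock [ 0.53   -0.0033  0.0958] [np.float64(2.6358825141857345), np.float64(2.635882514185773)] [ 0.5301 -0.0005] [ 0.53   -0.0098]
blue [0.4481 0.0034 0.0947] [np.float64(0.8653170155203784), np.float64(0.8653170155203607)] [0.4475 0.0039] [0.4486 0.0024]
hole [0.5285 0.2785 0.0697] [np.float64(1.11208202279508), np.float64(1.1120820227949868)] [0.5276 0.2791] [0.529  0.2767]
t1 [ 0.5259 -0.1121  0.0785] [np.float64(1.0016788029346182), np.float64(1.0016788029344994)] [ 0.5098 -0.1273] [ 0.5361 -0.0892]
t2 [0.6419 0.0211 0.0883] [np.float64(0.5950959127115397), np.float64(0.5950959127113802)] [0.6246 0.009 ] [0.6655 0.0603]
```

Run:
```python
from h import *
ctrl.move_to([0.53,-0.002,0.27],[180,0,-5])
o=ctrl.observe();print(o["time"],o["position"],o["ee_rot"])
c=ctrl.camera_info("wrist"); im=ctrl.capture("wrist")
print(c); cv2.imwrite("pics/w1.png",im[...,::-1]); np.save("w1.npy",c,allow_pickle=True)
for nm,p in(("lock",(.53,-.002,.094)),("blue",(.448,.0034,.11))):
    T=np.linalg.inv(c["world_from_camera"]);q=T[:3,:3]@p+T[:3,3];print(nm,c["cx"]+c["fx"]*q[0]/-q[2],c["cy"]-c["fy"]*q[1]/-q[2])
```

```text
2.6333 [ 0.53009267 -0.00288311  0.26993193] [ 1.79981285e+02  1.92276689e-03 -5.06898510e+00]
{'fx': 290.40894777131325, 'fy': 290.40894777131325, 'cx': 281.51540037198686, 'cy': 210.90822644079876, 'world_from_camera': array([[-0.08801673,  0.96091977,  0.2624619 ,  0.59607211],
       [-0.99611833, -0.08521144, -0.02207454, -0.00943127],
       [ 0.0011529 , -0.26338604,  0.96468983,  0.39630976],
       [ 0.        ,  0.        ,  0.        ,  1.        ]])}
lock 279.69716989839276 196.34652930415663
blue 281.44289758517056 273.5020337393312
```

View pics/w1.png

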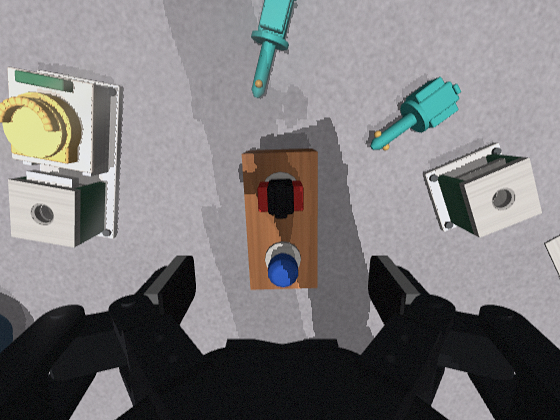

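The wrist view shows the red buttons either side of the black handle at about (281,196) and the blue knob at (283,268). The carrier fork's hole is at (42,211), and the decoys are at (258,92) and (375,145), clear of the fingers. I'll measure these points.

Run:
```python
from h import *
np.set_printoptions(precision=4,suppress=True)
c=np.load("w1.npy",allow_pickle=True).item()
im=cv2.imread("pics/w1.png")[...,::-1].copy()
for nm,lo,hi in(("red",(0,180,60),(5,255,255)),("blue",(105,150,50),(125,255,255)),("yellow",(22,100,100),(32,255,255))):
    for b in blobs(im,lo,hi): print(nm,b, onz(c,*b[0],{"red":.094,"blue":.1,"yellow":.085}[nm]))
g=cv2.cvtColor(im,cv2.COLOR_RGB2GRAY)[195:228,25:60]
m=(g<110).astype(np.uint8);n,_,s,cc=cv2.connectedComponentsWithStats(m)
for i in range(1,n):
    if s[i,4]>20:u=cc[i]+[25,195];print("dark",u,s[i],onz(c,*u,.07))
for u in((258,92),(372,146)):print(onz(c,*u,0))
```

```text
red ([297.8, 196.1], [292, 181, 12, 30, 248]) [ 0.5286 -0.0212  0.094 ]
red ([262.3, 196.8], [257, 182, 12, 30, 245]) [0.5311 0.0165 0.094 ]
blue ([282.6, 269.9], [268, 254, 30, 33, 789]) [0.4471 0.0022 0.1   ]
yellow ([45.8, 100.7], [19, 92, 46, 28, 211]) [0.6468 0.2238 0.085 ]
yellow ([8.6, 103.4], [0, 97, 21, 18, 128]) [0.6476 0.2619 0.085 ]
yellow ([37.3, 113.3], [22, 99, 29, 32, 188]) [0.6358 0.236  0.085 ]
yellow ([59.1, 153.6], [36, 135, 35, 28, 198]) [0.5944 0.2256 0.085 ]
yellow ([16.4, 151.1], [12, 146, 16, 10, 41]) [0.6009 0.2695 0.085 ]
dark [ 43.4741 213.3621] [  9  10  19  18 232] [0.5289 0.2748 0.07  ]
[0.6471 0.0156 0.    ]
[ 0.567  -0.1285  0.    ]
```

Run:
```python
from h import *
np.set_printoptions(precision=4,suppress=True)
ctrl.move_straight([0.531,-0.0025,0.096],[180,0,-4],rate=0.12,stop_force=10) and print("contact")
ctrl.gripper_to(0.02,50)
o=ctrl.observe();print(o["time"],o["position"],o["gripper_width"],o["grasp_force"],o["ft_force"])
ctrl.move_straight([0.531,-0.0025,0.21],rate=0.12)
o=ctrl.observe();print(o["time"],o["position"],o["gripper_width"],o["grasp_force"],o["ft_force"],o["moment"])
c=ctrl.camera_info("wrist"); im=ctrl.capture("wrist");cv2.imwrite("pics/w2.png",im[...,::-1])
cv2.imwrite("pics/s2.png",ctrl.capture("side")[...,::-1])
```

```text
4.85 [ 0.5314 -0.0025  0.0971] 0.03170956636763087 49.38218593597412 [-2.9111 -0.7996 14.6036]
5.95 [ 0.5305 -0.0026  0.2093] 0.03113185386930274 49.99390482902527 [-0.3721 -0.2846 -2.9828] [-0.0289  0.0075 -0.058 ]
```

View pics/s2.png

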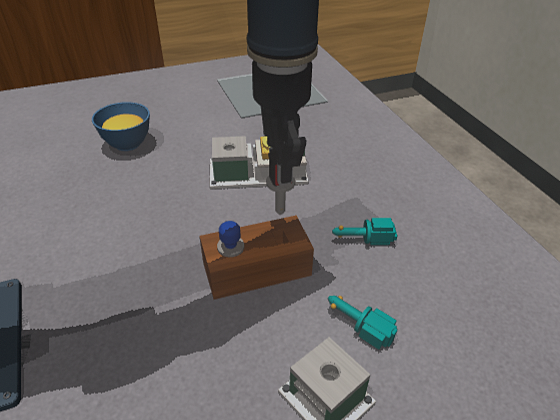

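The pin is lifted with its nose at about (280,213) and its buttons in (width 31 mm). The plain pin still stands, and the decoys are lying on the table. Next I'll take a close look at the fork hole on the way over.

Run:
```python
from h import *
np.set_printoptions(precision=4,suppress=True)
D=ctrl.camera_info("side")
T=np.linalg.inv(D["world_from_camera"]);q=T[:3,:3]@[.5305,-.0026,.118]+T[:3,3];print("nose exp",D["cx"]-D["fx"]*q[0]/q[2],D["cy"]+D["fy"]*q[1]/q[2])
ctrl.move_straight([0.46,0.277,0.23],[180,0,-4],rate=0.2)
ctrl.pause(.3)
c=ctrl.camera_info("wrist"); im=ctrl.capture("wrist");cv2.imwrite("pics/w3.png",im[...,::-1]);np.save("w3.npy",c,allow_pickle=True)
for n in("scene","side"):cv2.imwrite(f"pics/{n}3.png",ctrl.capture(n)[...,::-1])
o=ctrl.observe();print(o["time"],o["position"],o["ee_rot"],o["gripper_width"])
a=im; b=cv2.imread("pics/side3.png")[60:270,150:430,::-1]; s=cv2.imread("pics/scene3.png")[150:360,280:560,::-1]
cv2.imwrite("pics/m3.png",np.hstack([cv2.resize(a,(480,360)),np.vstack([cv2.resize(b,(240,180)),cv2.resize(s,(240,180))])])[...,::-1])
```

```text
nose exp 279.7205259564242 213.70990193541016
8.0917 [0.4601 0.2769 0.23  ] [-179.9988   -0.0024   -4.0151] 0.03124063902906359
```

View pics/w3.png

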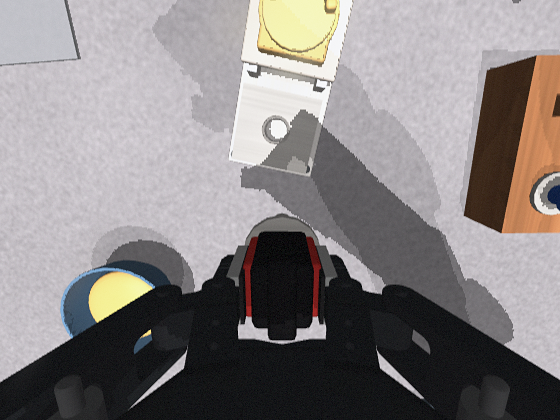

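View pics/side3.png

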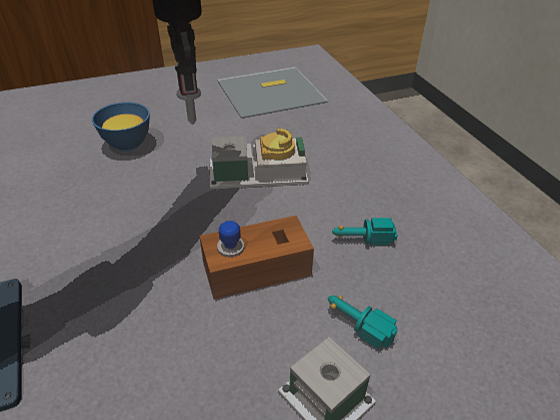

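Wrist: the fork hole is a ring at about (276,129), and the handle is centred at column 283.5 between the buttons. Side: the pin hangs upright with its nose at about (192,121). I'll enlarge the hole and nose for exact pixels.

Run:
```python
from h import *
np.set_printoptions(precision=4,suppress=True)
w=cv2.imread("pics/w3.png");d=cv2.imread("pics/side3.png");s=cv2.imread("pics/scene3.png")
c=np.load("w3.npy",allow_pickle=True).item()
def pr(c,p):
    T=np.linalg.inv(c["world_from_camera"]);q=T[:3,:3]@p+T[:3,3];return c["cx"]-c["fx"]*q[0]/q[2],c["cy"]+c["fy"]*q[1]/q[2]
S,D=ctrl.camera_info("scene"),ctrl.camera_info("side")
p=np.array([.4601,.2769,.139])
for n,k in(("scene",S),("side",D)):print(n,"nose",pr(k,p),"collar centre",pr(k,p+[0,0,.06]))
print("wrist handle-top centre expected",pr(c,p+[0,0,.115]),"collar front",pr(c,p+[.022,0,.06]))
u,v=pr(S,p);u,v=int(u),int(v)
print("scene crop origin",u-40,v-50)
k=lambda im,x,y,W,H:cv2.resize(im[y:y+H,x:x+W],(400,400*H//W),interpolation=cv2.INTER_NEAREST)
A=np.hstack([k(w,236,89,80,80),k(s,u-40,v-50,80,80)])
cv2.imwrite("pics/z3.png",A)
print(onz(c,276,129,.07))
```

```text
scene nose (np.float64(424.95606728912344), np.float64(220.19226493276)) collar centre (np.float64(435.6027776176742), np.float64(202.7974122178228))
side nose (np.float64(192.0577557231194), np.float64(123.6250927936133)) collar centre (np.float64(188.35960142355162), np.float64(94.94607576343563))
wrist handle-top centre expected (np.float64(278.6824666057173), np.float64(303.52820484856557)) collar front (np.float64(276.6724778853536), np.float64(213.4277601348595))
scene crop origin 384 170
[0.529 0.276 0.07 ]
```

View pics/z3.png

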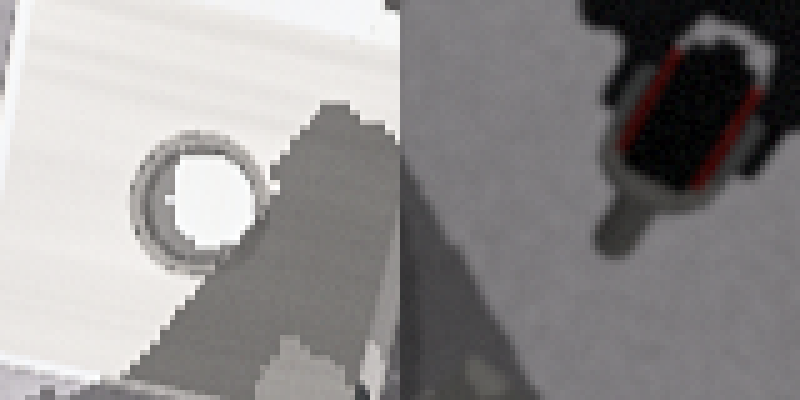

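The hole centre is confirmed at (276,129), and in the scene view the nose is at about (427,220). I'll move above the hole and compare the nose with the hole directly in both views.

Run:
```python
from h import *
ctrl.move_straight([0.529,0.2778,0.185],[180,0,-4],rate=0.15)
ctrl.pause(.3)
o=ctrl.observe();print(o["time"],o["position"],o["gripper_width"])
s=ctrl.capture("scene")[...,::-1];d=ctrl.capture("side")[...,::-1]
for n,k in(("scene",s),("side",d)):cv2.imwrite(f"pics/{n}4.png",k)
k=lambda im,x,y,W,H:cv2.resize(im[y:y+H,x:x+W],(400,400*H//W),interpolation=cv2.INTER_NEAREST)
cv2.imwrite("pics/z4.png",np.hstack([k(s,360,200,80,100),k(d,190,80,80,100)]))
S,D=ctrl.camera_info("scene"),ctrl.camera_info("side")
def pr(c,p):
    T=np.linalg.inv(c["world_from_camera"]);q=T[:3,:3]@p+T[:3,3];return np.round((c["cx"]-c["fx"]*q[0]/q[2],c["cy"]+c["fy"]*q[1]/q[2]),1)
p=np.array([*o["position"][:2],o["position"][2]-.091])
for c in(S,D):print(pr(c,p),pr(c,p+[0,0,.06]),pr(c,[*p[:2],.07]))
```

```text
9.0917 [0.52873141 0.27802646 0.18562301] 0.031417058744309306
[405.7 257.7] [414.9 243.1] [402.3 263.2]
[227.9 136.4] [226.  109.8] [228.7 146.7]
```

View pics/z4.png

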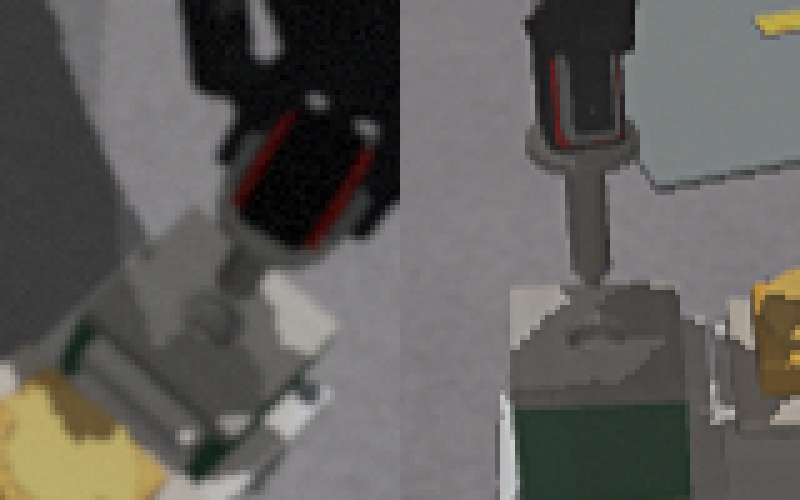

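Both close-ups agree: the nose (scene (407,258), side (228,137)) sits over the hole (scene (403,264), side (229,147)) to within about 1–2 mm. I'll insert it with a force stop.

Run:
```python
from h import *
np.set_printoptions(precision=4,suppress=True)
r=ctrl.move_straight([0.5297,0.2776,0.098],[180,0,-4],rate=0.05,stop_force=12)
o=ctrl.observe();print(r,o["time"],o["position"],o["gripper_width"],o["ft_force"],o["moment"])
```

```text
True 10.7333 [0.5296 0.2776 0.1013] 0.03136584521792744 [-1.6544 -0.8562  8.1955] [-0.1576  0.3793  0.0273]
```

Run:
```python
from h import *
np.set_printoptions(precision=4,suppress=True)
ctrl.pause(.4)
ctrl.gripper_to(0.08)
ctrl.pause(.3)
p=ctrl.observe()["position"]
ctrl.move_straight([p[0],p[1],0.25],rate=0.12)
ctrl.pause(.3)
o=ctrl.observe();print(o["time"],o["position"],o["ft_force"])
s=ctrl.capture("scene")[...,::-1];d=ctrl.capture("side")[...,::-1];w=ctrl.capture("wrist")[...,::-1]
k=lambda im,x,y,W,H,s:cv2.resize(im[y:y+H,x:x+W],(s,s*H//W),interpolation=cv2.INTER_NEAREST)
cv2.imwrite("pics/z5.png",np.hstack([k(s,240,140,200,200,260),k(d,150,80,200,200,260),k(w,180,90,200,200,260)]))
```

```text
13.6667 [0.5288 0.2771 0.2497] [ 0.2813 -0.2645  0.0815]
```

View pics/z5.png

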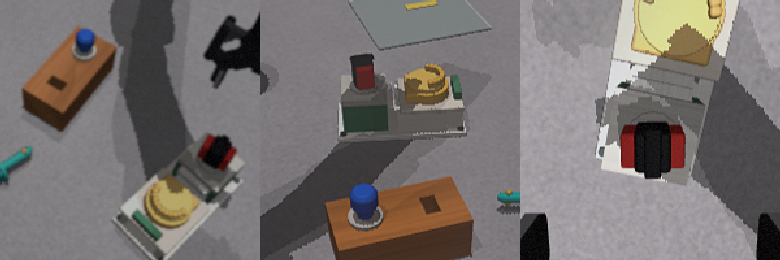

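The pin stands upright and seated in the carrier's fork with its buttons out (wrist crop (652,147)). The plain pin is still in the rack at (363,200), and the gripper is clear.

```bash
python3 -c "
from rig import ctrl
print(ctrl.finish_job())"
```

```text
the job is handed in; nothing more can be done
None
```

I handed the job in: in the last pictures the ball-lock pin stands seated in the yellow model's fork with its buttons out, and the plain pin is still in the rack; no verdict came back.

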